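Stopper the cleaner's tank and shut its filler lid

TASK

Close up the yellow cleaning machine on the mat: set the rubber stopper that fits (the smaller of the two) fully home and upright in the filler neck inside the open well, let go of it, and only then gently lower the hinged lid over it until it is fully shut, without slamming it. Leave the larger stopper and the other things on the bench where they are.

Things in the scene. Friction and masses are not known exactly. Their poses are not given: they have to be found in the camera images.
- machine: Yellow floor cleaner, fixed, on a pale mat. Origin on the bench; x runs from the filler end (nearer the robot) to the motor hump, y to its left, z up. Base x -110 to 210, y -130 to 130 mm, flat deck at z 60. On it a square open well, 160 x 160 mm outside, walls 8 mm, centred at x -20, y 0, tops at z 126. Hump: x 75 to 210, y -110 to 110, z to 150; carrying handle across it at x 160, z to 197.
- neck_rim (a point): Centre of the mouth of the black filler neck in the middle of the well, at its rim, 92 mm above the bench; axes as the machine's. The neck is a round tube, bore 40 mm, outside 52 mm, standing 32 mm above the deck and open 32 mm deep.
- stopper: Stopper that fits: black rubber, 56 mm tall, 50 g, upright on its narrow end. Plug tapers from 29 mm across (bottom) to 36 mm, 28 mm long; above it the head, a cylinder 44 mm across, 28 mm tall, to be gripped; its underside comes to rest on the neck's rim. Origin: centre of the bottom end, z up its axis. Fully home the origin is 28 mm below the rim and the head's top 6 mm below the closed lid.
- lid (a joint): Angle of the yellow hinged lid over the well: 0 shut, 1.57 upright, 2.0 leaning back on its stop. Stiff friction hinge (0.25 N m; lid 0.2 kg): it stays where it is left and must be pushed all the way, with 1 to 3 N at the free edge. It turns about a level line along the machine's x on the left (+y) side of the well and opens up and to the machine's left.
- lid_hinge (a point): Middle of the lid's hinge line, at machine x -20, y 80, z 126.5 mm; turns with the lid. x is the hinge line, -y points along the lid to its free edge, z is the lid's outer normal (up when shut). The lid plate is 160 x 160 mm, 8 mm thick, its underside in the plane z = 0 of this frame.
- lid_edge (a point): Middle of the lid's free edge on its outer face (the upper one when shut), 160 mm from the hinge line; axes as lid_hinge. A plain tab 60 mm wide reaches 19 mm further beyond this edge, in the plane of the lid.
- bung: Bystander: the larger black rubber stopper of like shape, 56 mm tall, head 62 mm across, plug 44 to 52 mm: too big for the neck. Origin at its bottom. It and the fitting stopper may stand in each other's place.
- tin: Bystander: closed metal tin, 56 mm across, 60 mm tall, origin at its bottom.
- driver: Bystander: screwdriver 200 mm long lying on the bench, handle to its -x.
- spanner: Bystander: spanner 170 mm long lying on the bench.
- jar: Bystander: closed grey jar 66 mm across, 90 mm tall, origin at its bottom.
- collar: Bystander: flat steel ring 70 mm across, 20 mm tall, origin at its underside.
Things that resemble listed ones, but are neither listed nor needed, are in the scene too. Leave any green or turquoise look-alike of the stopper alone.

How it is judged (in metres and radians):
On the way, in this order (a step that is already met when the one before it is completed fails the run):
1. the stopper sits fully home in the neck, let go, while the lid is still open (horizontal distance between stopper and neck_rim below 0.006 m and z of stopper in the frame of neck_rim below -0.024 m and angle between stopper's own z axis and vertical below 0.1 rad and value of joint lid above 0.8 rad and contact force between the fingers and stopper below 0.3 N), for 0.2 s.
2. the lid is lowered fully shut (value of joint lid below 0.04 rad), for 0.2 s.
At the end, for the whole second after the job is handed in: The smaller stopper sits in the filler neck within 6 mm of its centre, no more than 4 mm short of fully home and upright within 0.1 rad, at rest, and the lid is shut to within 0.04 rad (horizontal distance between stopper and neck_rim below 0.006 m and z of stopper in the frame of neck_rim below -0.024 m and angle between stopper's own z axis and vertical below 0.1 rad and value of joint lid below 0.04 rad and linear speed of stopper below 0.02 m/s); the robot touches nothing.
It fails at once if the lid slams: it turns towards shut faster than 2.5 rad/s (velocity of joint lid below -2.5 rad/s).
It fails at once if the larger stopper or another bystander is moved more than 40 mm (distance of any of bung, tin, driver, spanner, jar, collar from where it was at the start of the episode above 0.04 m).
It also fails if it takes over 58 s, if anything falls off the work surface, if the arm or the gripper's body presses on something with over 40 N, if the wrist force passes 120 N, or if a joint passes its speed limit or range.

ROBOT

A 6-joint arm with a two-finger parallel gripper is mounted at the origin on the work surface. World frame = base frame: x ahead of the robot, y to its left, z up, the work surface at z = 0. Lengths are in m, angles in degrees, forces in N, time in s.
With the tool pointing down it reaches from about 0.25 to 0.725 m from the base axis. Payload 9.7 kg.
Tool frame: the origin (TCP) lies midway between the tips of the shut fingers; the grasp point (between the pads) lies 19 mm behind it; z points along the fingers, y is the line along which they close (so a half turn about z gives the same grasp; the last joint's range is limited). The gripper opens to 85 mm and grips with 20 to 120 N. Pads are 22 mm wide; open, the fingers measure 114 mm over their backs; the gripper's body (76 mm by 85 mm) begins 54 mm behind the grasp point. The pads swing forward as they close: fully open they stand 13 mm farther back than shut.
Start: joints at [63.77, 4.979, 10.078, 95.1, 0, 90], TCP at [0.243, 0.493, 0.231] pointing down, gripper open.
Joint ranges: [-179.16, 179.16], [-48.56, 103.87], [-65.8, 70.77], [-126.05, 130.52], [-82.76, 87.17], [-180, 180]. Speed limits (degrees/s): [127.2, 127.2, 147.25, 180, 180, 180].

INTERFACE

Orientations are given as [roll, pitch, yaw] about the fixed x, y, z axes, in that order (R = Rz(yaw) Ry(pitch) Rx(roll)).
In Python, from workcell import readout, imaging, bot, spotter gives the robot as it stands.
- The arm moves only by the shell command python3 -m jog 'ROWS' [FORCE]. ROWS is JSON, a list of rows, each an object with "rotation": the turn, a rotation vector about the world's x, y, z in degrees, a list of three; "translation": the shift along the world's x, y, z in mm, a list of three; "grip": the finger opening in mm, from 0 to 85.4. In form: [{"rotation": [wx, wy, wz], "translation": [dx, dy, dz], "grip": grip}, ...]. A call has 1 to 20 rows; each row is the pose to reach, as a shift and turn from the pose commanded when the call began; what a row does not reach only later rows make up. A row lasts 1/10 s, in which the tool goes at most 50 mm and 8.59 degrees, less where a joint would pass 70% of its speed; a pose out of reach is approached as far as the arm can. A call with a gripper value outside its range is refused whole. The fingers move at their own pace and stop on an object; FORCE is the grip in N (left out, the last holds). Time passes only in rows, so rows that repeat a pose let the fingers close. It gives the time, the measured TCP pose, the force, the opening and the grip force at its end, in the units of the state.
- readout.get_obs(): the state, without advancing time (a new reading comes with each control period).
- imaging.camera(name): name is "side" or "top" or "wrist"; returns (picture, depth): 384x512x3 uint8, red, green, blue; 384x512 float32, m along the optical axis (not along the pixel's ray), 0 where there is no reading.
- imaging.camera_info(name): a dict with "vertical_fov" (degrees; the focal length in pixels is half the picture's height over the tangent of half this angle, whatever the lens; pixels are square), "cx", "cy" (the principal point, pixels), "extrinsics" (4x4, takes a point from camera to world coordinates); the wrist camera has in their place "tool_from_camera" (4x4, takes a point from camera to tool coordinates, whose origin is the TCP and whose axes are the flange's). Camera axes: x right, y down, z forward; pixel columns grow to the right and rows downward; lengths in m; the calibration is good to about 2 mm. A picture is of the moment at which its call begins: read the wrist's pose just before it. camera_info takes no time and is no camera call.
- bot.job_done(): hands the job in; it is judged then, once.
Trained networks look in the newest picture that a camera, given by its name, has taken for a name from the list of things; names that differ only in an ending like _2 or _b are one class to them, and where a whole thing is asked for, a point or a joint stands for the part that bears it (a point fixed in the world has none). Each returns a list of dicts, best first, with "confidence" (0 to 1); they miss things now and then, are a little off and sometimes report something else, mostly with a low value. They report only what shows in the picture. A call takes as long as a camera call. They do not tell look-alikes from the thing itself.
- spotter.spot_in(camera, target): "box" ([centre column, centre row, width, height] in pixels, round what is visible of it).
- spotter.mark_of(camera, target): "uv" ([column, row] in pixels: a listed point, or the origin of a listed thing).
The state is a dict: "time": time; "q": joint angles; "qd": joint speeds; "joint_efforts": joint torques, N m; "ee_pos": TCP position; "tcp_rot": TCP orientation; "wrist_force": force on the tool from outside, world axes, zero at the start; "torque": the same for the moment, N m; "opening": finger opening in m; "grasp_force": force on a finger pad.
Only numpy, scipy, OpenCV 4.12 (cv2) and the standard library are available. Lean on these libraries where they do the work, as an engineer would, in place of code of your own. Each camera call takes 0.05 s, during which the arm holds its last target. There are 200 camera calls.

## Working session

There is one attempt and no reset: what is moved stays moved. The work goes in short steps, Python scripts to look and compute and a shell command to move; the robot and the scene stay as the last step left them, time stands still between calls to the robot, and variables do not carry over. Pictures are saved under pics/ and viewed, at most 10 in all, crops included, and the job is handed in when it is done.

```bash
mkdir -p pics; cat > h.py <<'E'
import numpy as np, cv2
from workcell import readout, imaging, bot, spotter
from scipy.spatial.transform import Rotation as R
def K(n):
    i=imaging.camera_info(n); f=192/np.tan(np.radians(i['vertical_fov'])/2); return f,i['cx'],i['cy'],i
def pose():
    o=readout.get_obs(); T=np.eye(4); T[:3,:3]=R.from_euler('xyz',o['tcp_rot'],degrees=True).as_matrix(); T[:3,3]=o['ee_pos']; return T
def ext(n):
    i=imaging.camera_info(n)
    return np.array(i['extrinsics']) if 'extrinsics' in i else pose()@np.array(i['tool_from_camera'])
def world(n,uv,z,E):  # ray meets plane z
    f,cx,cy,_=K(n); d=E[:3,:3]@np.array([(uv[0]-cx)/f,(uv[1]-cy)/f,1]); return E[:3,3]+d*(z-E[2,3])/d[2]
def cloud(n,dep,E):
    f,cx,cy,_=K(n); v,u=np.indices(dep.shape); P=np.stack([(u-cx)/f*dep,(v-cy)/f*dep,dep],-1); return P@E[:3,:3].T+E[:3,3]
def proj(n,p,E):
    f,cx,cy,_=K(n); q=np.linalg.inv(E)@np.append(p,1); return [cx+f*q[0]/q[2],cy+f*q[1]/q[2]]
E
python3 - <<'E'
from h import *
o=readout.get_obs(); print(o['time'],o['ee_pos'],o['tcp_rot'])
ims=[]
for n in ['top','side']:
    p,d=imaging.camera(n); E=ext(n); np.savez(f'{n}.npz',p=p,d=d,E=E); ims.append(p); print(n,E.round(3).tolist(),(d>0).mean())
    for t in ['stopper','bung','neck_rim','lid_edge','lid_hinge','machine']:
        for r in spotter.mark_of(n,t)[:4]:
            u=r['uv']; i,j=int(np.clip(u[1],0,383)),int(np.clip(u[0],0,511)); C=cloud(n,d,E)[i,j]
            print(t,round(r['confidence'],2),np.round(u),C.round(3), world(n,u,0,E).round(3))
    cv2.imwrite(f'pics/{n}.png',cv2.resize(p[:,:,::-1],(800,600)))
E
```

```text
0.0 [0.24298738 0.49314177 0.23056351] [-1.79920043e+02  1.19358910e-03  1.53769827e+02]
top [[-0.011, -0.996, 0.091, 0.403], [-1.0, 0.011, -0.0, 0.035], [-0.0, -0.091, -0.996, 1.455], [0.0, 0.0, 0.0, 1.0]] 0.9961598714192709
stopper 0.71 [379. 194.] [ 0.521 -0.347  0.055] [ 0.524 -0.365  0.   ]
stopper 0.67 [358. 148.] [ 0.673 -0.291  0.045] [ 0.681 -0.302  0.   ]
stopper 0.57 [357. 174.] [ 0.59  -0.283  0.053] [ 0.595 -0.296  0.   ]
stopper 0.43 [325. 170.] [ 0.605 -0.181  0.045] [ 0.609 -0.189  0.   ]
neck_rim 0.75 [247. 193.] [0.528 0.075 0.065] [0.533 0.073 0.   ]
lid_edge 0.82 [199. 188.] [0.521 0.194 0.302] [0.552 0.234 0.   ]
machine 0.56 [250. 190.] [0.541 0.062 0.057] [0.545 0.062 0.   ]
side [[0.921, -0.267, 0.284, 0.197], [-0.39, -0.643, 0.659, -0.735], [0.007, -0.718, -0.696, 0.907], [0.0, 0.0, 0.0, 1.0]] 0.99609375
stopper 0.76 [354. 281.] [ 0.675 -0.328  0.034] [ 0.693 -0.315  0.   ]
stopper 0.74 [311. 258.] [ 0.606 -0.209  0.023] [ 0.617 -0.196  0.   ]
stopper 0.69 [310. 317.] [ 0.503 -0.378  0.039] [ 0.518 -0.363  0.   ]
stopper 0.51 [325. 286.] [ 0.584 -0.315  0.041] [ 0.604 -0.296 -0.   ]
bung 0.62 [271. 318.] [ 0.409 -0.348  0.055] [ 0.422 -0.325  0.   ]
bung 0.39 [234. 122.] [0.514 0.185 0.289] [0.663 0.609 0.   ]
neck_rim 0.85 [252. 189.] [0.535 0.089 0.078] [0.567 0.161 0.   ]
neck_rim 0.46 [240. 164.] [0.523 0.156 0.139] [0.58  0.313 0.   ]
lid_edge 0.66 [236. 122.] [0.525 0.189 0.28 ] [0.672 0.598 0.   ]
lid_hinge 0.62 [240. 163.] [0.522 0.156 0.144] [0.584 0.32  0.   ]
machine 0.6 [256. 208.] [ 0.511 -0.01   0.089] [0.545 0.067 0.   ]
```

View pics/top.png

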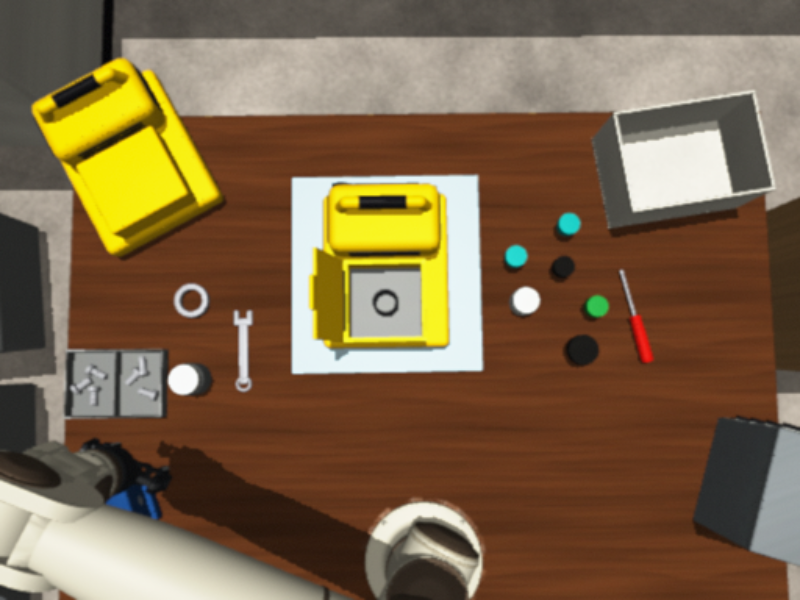

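View pics/side.png

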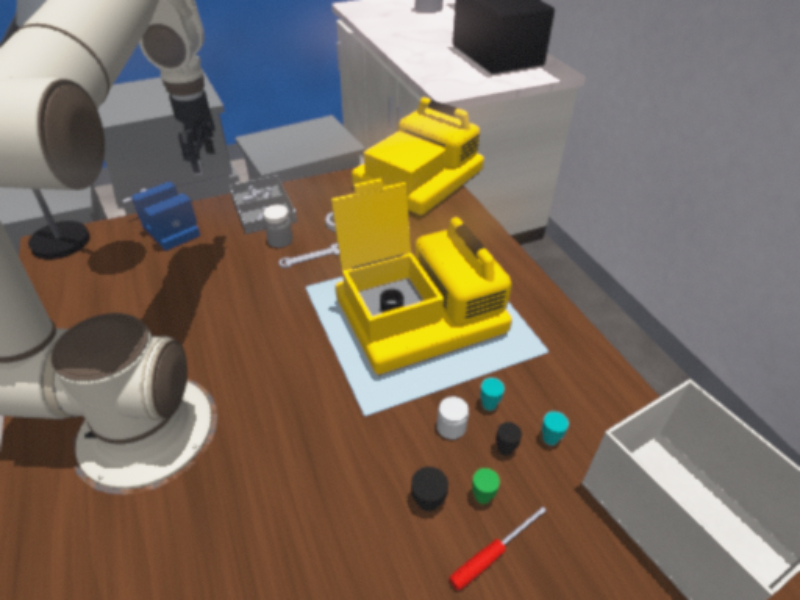

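Top picture (800x600 px): stopper-like things are turquoise (569,223), turquoise (516,256), green (597,306), large black (582,350) and small black (563,267). By its description, the target is the small black one. The lid leans to the left and the neck is at (385,302). A second, closed yellow machine at (125,155) is a decoy.

```bash
python3 - <<'E'
from h import *
t=np.load('top.npz'); s=np.load('side.npz')
for n,D in (('top',t),('side',s)):
    C=cloud(n,D['d'],D['E'])
    hsv=cv2.cvtColor(D['p'],cv2.COLOR_RGB2HSV)
    for nm,c in (('stopper',(.595,-.296)),('turq2',(.68,-.305)),('turq1',(.61,-.19)),('green',(.525,-.36)),('bung',(.43,-.33)),('tin',(.525,-.21))):
        m=(np.hypot(C[...,0]-c[0],C[...,1]-c[1])<.045)&(C[...,2]>.045)&(C[...,2]<.075)
        P=C[m]
        if len(P): print(n,nm,m.sum(),((P.min(0)+P.max(0))/2).round(3),np.ptp(P,axis=0).round(3),np.median(P[:,2]).round(3))
    # well wall tops
    m=(abs(C[...,2]-.126)<.006)&(abs(C[...,0]-.52)<.16)&(abs(C[...,1]-.07)<.13)
    print(n,'wall',m.sum(),cv2.minAreaRect((C[m][:,:2]*1000).astype(np.float32)))
    m=(C[...,2]>.05)&(abs(C[...,0]-.56)<.25)&(abs(C[...,1]-.07)<.2)&(C[...,2]<.155)
    print('body',cv2.minAreaRect((C[m][:,:2]*1000).astype(np.float32)))
    u={'top':(247,193),'side':(252,189)}[n]; print('neck',world(n,u,.092,D['E']).round(4))
    m=(C[...,2]>.16)&(abs(C[...,0]-.54)<.1)&(C[...,1]>.12)&(C[...,1]<.26)&(hsv[...,0]>20)&(hsv[...,0]<35); P=C[m]
    c=P.mean(0); w,v=np.linalg.eigh(np.cov((P-c).T)); print('lid',m.sum(),c.round(3),v[:,0].round(3),P.min(0).round(3),P.max(0).round(3))
p=s['p'][230:340,240:400,::-1]; cv2.imwrite('pics/crop.png',cv2.resize(p,(800,550),interpolation=cv2.INTER_CUBIC))
E
```

```text
top stopper 153 [ 0.598 -0.294  0.055] [0.041 0.044 0.019] 0.055
top turq2 147 [ 0.687 -0.308  0.054] [0.041 0.043 0.018] 0.055
top turq1 152 [ 0.622 -0.195  0.056] [0.042 0.043 0.02 ] 0.056
top green 156 [ 0.516 -0.359  0.054] [0.042 0.044 0.017] 0.056
top bung 306 [ 0.427 -0.328  0.055] [0.06  0.061 0.019] 0.055
top tin 234 [ 0.529 -0.212  0.057] [0.051 0.054 0.023] 0.059
top wall 645 ((560.0833740234375, 77.19140625), (220.91917419433594, 229.11634826660156), 88.6434326171875)
body ((607.66845703125, 73.91032409667969), (342.8811340332031, 258.7706298828125), 0.18071779608726501)
neck [0.5255 0.0707 0.092 ]
lid 994 [0.525 0.178 0.238] [ 0.003 -0.975  0.222] [0.446 0.16  0.16 ] [0.606 0.198 0.305]
side stopper 196 [ 0.598 -0.297  0.053] [0.043 0.044 0.015] 0.055
side turq2 194 [ 0.686 -0.311  0.052] [0.044 0.042 0.013] 0.055
side turq1 168 [ 0.62  -0.199  0.052] [0.043 0.044 0.014] 0.055
side green 236 [ 0.514 -0.362  0.053] [0.043 0.043 0.014] 0.055
side bung 452 [ 0.426 -0.332  0.053] [0.061 0.061 0.014] 0.055
side tin 282 [ 0.527 -0.218  0.054] [0.054 0.053 0.018] 0.058
side wall 684 ((553.4118041992188, 58.50361633300781), (230.3792266845703, 221.056884765625), 5.5324811935424805)
body ((592.780029296875, 68.97642517089844), (259.2276611328125, 317.18389892578125), 89.89334869384766)
neck [0.53   0.0693 0.092 ]
lid 1811 [0.522 0.173 0.228] [-0.007  0.978 -0.208] [0.444 0.156 0.16 ] [0.605 0.195 0.302]
```

View pics/crop.png

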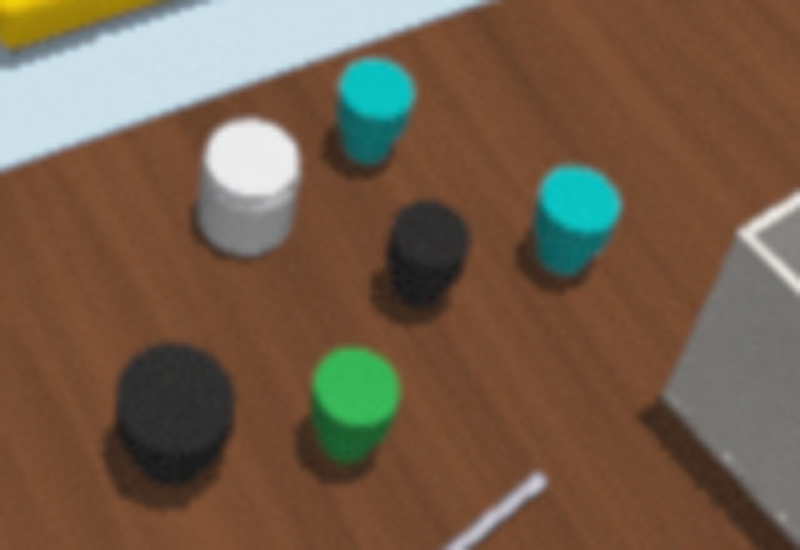

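The crop shows the small black stopper upright at (425,250) among the turquoise, green, tin and bung, so the choice stands. Moving above it, raised first to clear the lid.

```bash
python3 -m jog '[{"rotation":[0,0,0],"translation":[0,0,150],"grip":66},{"rotation":[0,0,0],"translation":[0,0,150],"grip":66},{"rotation":[0,0,0],"translation":[0,0,150],"grip":66},{"rotation":[0,0,-90],"translation":[355,-789,150],"grip":66},{"rotation":[0,0,-90],"translation":[355,-789,150],"grip":66},{"rotation":[0,0,-90],"translation":[355,-789,150],"grip":66},{"rotation":[0,0,-90],"translation":[355,-789,150],"grip":66},{"rotation":[0,0,-90],"translation":[355,-789,150],"grip":66},{"rotation":[0,0,-90],"translation":[355,-789,150],"grip":66},{"rotation":[0,0,-90],"translation":[355,-789,150],"grip":66},{"rotation":[0,0,-90],"translation":[355,-789,150],"grip":66},{"rotation":[0,0,-90],"translation":[355,-789,150],"grip":66},{"rotation":[0,0,-90],"translation":[355,-789,150],"grip":66},{"rotation":[0,0,-90],"translation":[355,-789,150],"grip":66},{"rotation":[0,0,-90],"translation":[355,-789,150],"grip":66},{"rotation":[0,0,-90],"translation":[355,-789,150],"grip":66},{"rotation":[0,0,-90],"translation":[355,-789,150],"grip":66},{"rotation":[0,0,-90],"translation":[355,-789,150],"grip":66},{"rotation":[0,0,-90],"translation":[355,-789,150],"grip":66},{"rotation":[0,0,-90],"translation":[355,-789,150],"grip":66}]' 60
```

```text
time: 2.7
ee_pos: [0.5885, -0.2745, 0.3816]
tcp_rot: [-180.0, 0.0, 63.7]
wrist_force: [1.2, -0.7, 0.9]
opening: 0.0656
grasp_force: 0.0
```

```bash
python3 -m jog '[{"rotation":[0,0,0],"translation":[0,0,-50],"grip":66},{"rotation":[0,0,0],"translation":[0,0,-100],"grip":66},{"rotation":[0,0,0],"translation":[0,0,-150],"grip":66},{"rotation":[0,0,0],"translation":[0,0,-200],"grip":66},{"rotation":[0,0,0],"translation":[0,0,-200],"grip":66},{"rotation":[0,0,0],"translation":[0,0,-200],"grip":66},{"rotation":[0,0,0],"translation":[0,0,-200],"grip":66}]'
python3 - <<'E'
from h import *
E=ext('wrist'); p,d=imaging.camera('wrist'); C=cloud('wrist',d,E)
print(pose()[:3,3], np.array(imaging.camera_info('wrist')['tool_from_camera']).round(3).tolist())
m=(C[...,2]>.05)&(C[...,2]<.065)&(np.hypot(C[...,0]-.598,C[...,1]+.296)<.04)
P=C[m]; print(m.sum(),((P.min(0)+P.max(0))/2).round(4),np.ptp(P,axis=0).round(4))
print(cv2.minEnclosingCircle((P[:,:2]*1000).astype(np.float32)))
print([(r['uv'],r['confidence'],world('wrist',r['uv'],0,E).round(4)) for r in spotter.mark_of('wrist','stopper')])
cv2.imwrite('pics/w1.png',p[:,:,::-1])
E
```

```text
time: 3.4
ee_pos: [0.5883, -0.2719, 0.1833]
tcp_rot: [180.0, -0.0, 63.8]
wrist_force: [0.2, 0.1, 1.0]
opening: 0.066
grasp_force: 0.0
[ 0.58887827 -0.27217993  0.18454578] [[-0.001, -0.958, -0.286, 0.072], [1.0, -0.001, 0.0, 0.0], [-0.0, -0.286, 0.958, -0.142], [0.0, 0.0, 0.0, 1.0]]
1459 [ 0.601  -0.296   0.0539] [0.043  0.0433 0.0076]
((601.1801147460938, -296.0376281738281), 21.911224365234375)
[([274.5, 185.0], 0.95, array([ 0.5991, -0.2997,  0.    ])), ([349.6, 163.0], 0.78, array([ 0.6879, -0.3142,  0.    ])), ([236.6, 252.3], 0.73, array([ 0.5183, -0.3585,  0.    ])), ([188.8, 145.7], 0.69, array([ 0.5318, -0.2148,  0.    ])), ([257.3, 93.1], 0.56, array([ 0.6263, -0.1985,  0.    ]))]
```

View pics/w1.png

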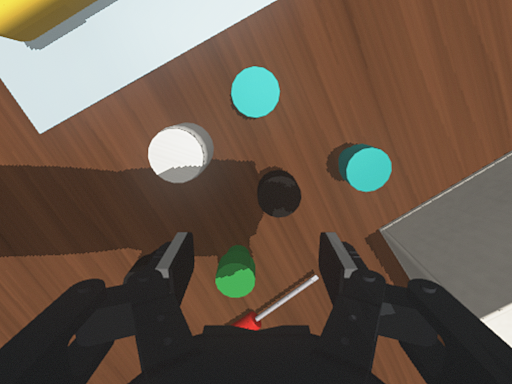

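The small black stopper is at (279,193), measured at (0.600,-0.296). Descending, with the grasp kept high so the fingertips will clear the neck rim.

```bash
python3 -m jog '[{"rotation":[0,0,0],"translation":[11.5,-24,-20],"grip":66},{"rotation":[0,0,0],"translation":[11.5,-24,-50],"grip":66},{"rotation":[0,0,0],"translation":[11.5,-24,-85],"grip":66},{"rotation":[0,0,0],"translation":[11.5,-24,-120],"grip":66},{"rotation":[0,0,0],"translation":[11.5,-24,-140],"grip":66},{"rotation":[0,0,0],"translation":[11.5,-24,-152],"grip":66},{"rotation":[0,0,0],"translation":[11.5,-24,-152],"grip":66},{"rotation":[0,0,0],"translation":[11.5,-24,-152],"grip":66},{"rotation":[0,0,0],"translation":[11.5,-24,-152],"grip":66}]'
```

```text
time: 4.4
ee_pos: [0.6008, -0.2964, 0.0324]
tcp_rot: [179.8, 0.0, 63.8]
wrist_force: [0.5, 0.6, 0.1]
opening: 0.0662
grasp_force: 0.0
```

```bash
python3 -m jog '[{"rotation":[0,0,0],"translation":[0,0,0],"grip":34},{"rotation":[0,0,0],"translation":[0,0,0],"grip":34},{"rotation":[0,0,0],"translation":[0,0,0],"grip":34},{"rotation":[0,0,0],"translation":[0,0,0],"grip":34},{"rotation":[0,0,0],"translation":[0,0,0],"grip":34},{"rotation":[0,0,0],"translation":[0,0,0],"grip":34},{"rotation":[0,0,0],"translation":[0,0,0],"grip":34}]' 40
```

```text
time: 5.1
ee_pos: [0.6003, -0.2962, 0.0315]
tcp_rot: [179.9, 0.0, 63.8]
wrist_force: [-1.4, -0.8, 5.7]
opening: 0.0421
grasp_force: 40.0
```

```bash
python3 -m jog '[{"rotation":[0,0,0],"translation":[0,0,25],"grip":34},{"rotation":[0,0,0],"translation":[0,0,70],"grip":34},{"rotation":[0,0,0],"translation":[0,0,120],"grip":34},{"rotation":[0,0,-6],"translation":[-10,25,170],"grip":34},{"rotation":[0,0,-12],"translation":[-25,65,205],"grip":34},{"rotation":[0,0,-18],"translation":[-40,110,225],"grip":34},{"rotation":[0,0,-24],"translation":[-60,155,240],"grip":34},{"rotation":[0,0,-30],"translation":[-75,200,240],"grip":34},{"rotation":[0,0,-34],"translation":[-90,245,240],"grip":34},{"rotation":[0,0,-34],"translation":[-107,290,240],"grip":34},{"rotation":[0,0,-34],"translation":[-120,322,240],"grip":34},{"rotation":[0,0,-34],"translation":[-125,336,240],"grip":34},{"rotation":[0,0,-34],"translation":[-125,336,240],"grip":34},{"rotation":[0,0,-34],"translation":[-125,336,240],"grip":34},{"rotation":[0,0,-34],"translation":[-125,336,240],"grip":34}]'
python3 - <<'E'
from h import *
E=ext('wrist'); p,d=imaging.camera('wrist'); C=cloud('wrist',d,E); T=pose(); print(T[:3,3])
for n in ('neck_rim','stopper'): print(n,[(np.round(r['uv']),round(r['confidence'],2),world('wrist',r['uv'],.092,E).round(4)) for r in spotter.mark_of('wrist',n)[:3]])
m=(abs(C[...,2]-.092)<.008)&(np.hypot(C[...,0]-.527,C[...,1]-.07)<.045); P=C[m]
if len(P)>5: print('ring',m.sum(),cv2.minEnclosingCircle((P[:,:2]*1000).astype(np.float32)))
m=(abs(C[...,2]-.126)<.004)&(abs(C[...,0]-.527)<.092)&(abs(C[...,1]-.07)<.092); P=C[m]
print('wall',m.sum(),P.min(0),P.max(0))
np.savez('w2.npz',d=d,E=E,p=p); cv2.imwrite('pics/w2.png',p[:,:,::-1])
E
```

```text
time: 6.6
ee_pos: [0.4752, 0.0391, 0.27]
tcp_rot: [180.0, 0.0, 29.7]
wrist_force: [-0.0, -0.2, -0.3]
opening: 0.042
grasp_force: 40.8
[0.47517001 0.03907085 0.26996338]
neck_rim [(array([252., 117.]), 0.63, array([0.5241, 0.0711, 0.092 ]))]
stopper [(array([256., 221.]), 0.71, array([0.42  , 0.0073, 0.092 ])), (array([486., 255.]), 0.67, array([ 0.5219, -0.2652,  0.092 ])), (array([453., 145.]), 0.59, array([ 0.6081, -0.1381,  0.092 ]))]
ring 772 ((527.951171875, 71.79241180419922), 25.86428451538086)
wall 5812 [ 0.4474851  -0.00838023  0.12200708] [0.60840495 0.15370873 0.12998909]
```

View pics/w2.png

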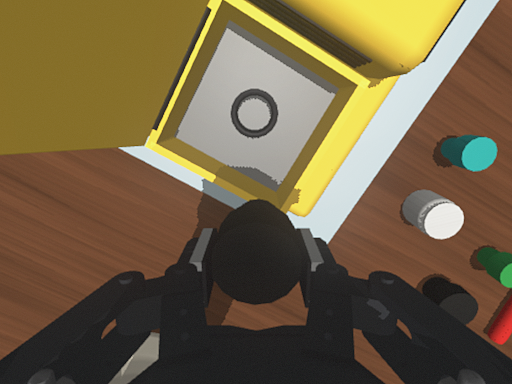

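The neck shows at (254,114), with a depth fit of (0.528,0.072), and the stopper hangs upright in the pads at (256,250). Moving over the neck, then down to just above the rim.

```bash
python3 -m jog '[{"rotation":[0,0,0],"translation":[25,15,-10],"grip":34},{"rotation":[0,0,0],"translation":[52.5,33,-30],"grip":34},{"rotation":[0,0,0],"translation":[52.5,33,-70],"grip":34},{"rotation":[0,0,0],"translation":[52.5,33,-110],"grip":34},{"rotation":[0,0,0],"translation":[52.5,33,-135],"grip":34},{"rotation":[0,0,0],"translation":[52.5,33,-143],"grip":34},{"rotation":[0,0,0],"translation":[52.5,33,-143],"grip":34},{"rotation":[0,0,0],"translation":[52.5,33,-143],"grip":34}]'
python3 - <<'E'
from h import *
E=ext('wrist'); p,d=imaging.camera('wrist'); C=cloud('wrist',d,E); T=pose(); print(T[:3,3])
m=(abs(C[...,2]-.092)<.005)&(np.hypot(C[...,0]-.528,C[...,1]-.072)<.03); P=C[m]; print(len(P))
from scipy.optimize import least_squares
if len(P)>20:
  print(P.min(0),P.max(0),cv2.minEnclosingCircle((P[:,:2]*1000).astype(np.float32)))
m=(C[...,2]>.135)&(C[...,2]<.155)&(np.hypot(C[...,0]-.528,C[...,1]-.072)<.03); P=C[m]; print('head',len(P),P.min(0),P.max(0),np.median(P,axis=0))
cv2.imwrite('pics/w3.png',p[:,:,::-1])
E
```

```text
time: 7.55
ee_pos: [0.5279, 0.0729, 0.1288]
tcp_rot: [180.0, -0.1, 29.7]
wrist_force: [0.0, 0.1, -0.3]
opening: 0.0422
grasp_force: 40.9
[0.52813564 0.0729983  0.12908158]
1018
[0.51271282 0.04712802 0.08700448] [0.55385806 0.09742254 0.09325686] ((528.601806640625, 72.10317993164062), 25.88638687133789)
head 7628 [0.50609627 0.04922958 0.13501408] [0.55106676 0.10170676 0.15499965] [0.53174027 0.07482178 0.15247416]
```

View pics/w3.png

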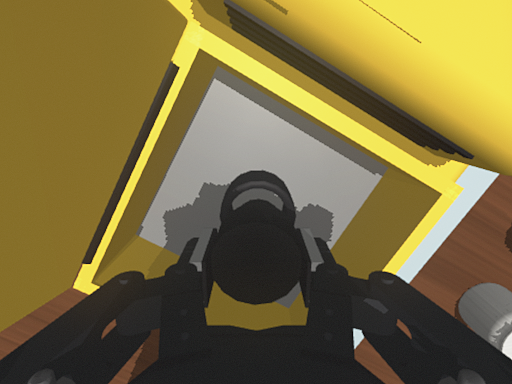

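The stopper hangs over the ring at (258,190), within 1 mm. Lowering.

```bash
python3 -m jog '[{"rotation":[0,0,0],"translation":[0.5,-1,-5],"grip":34},{"rotation":[0,0,0],"translation":[0.5,-1,-12],"grip":34},{"rotation":[0,0,0],"translation":[0.5,-1,-19],"grip":34},{"rotation":[0,0,0],"translation":[0.5,-1,-25],"grip":34},{"rotation":[0,0,0],"translation":[0.5,-1,-30],"grip":34},{"rotation":[0,0,0],"translation":[0.5,-1,-32],"grip":34},{"rotation":[0,0,0],"translation":[0.5,-1,-33],"grip":34},{"rotation":[0,0,0],"translation":[0.5,-1,-33],"grip":34},{"rotation":[0,0,0],"translation":[0.5,-1,-33],"grip":34}]'
```

```text
time: 8.5
ee_pos: [0.5276, 0.0721, 0.0955]
tcp_rot: [180.0, -0.0, 29.8]
wrist_force: [-5.5, -2.0, 10.8]
opening: 0.0416
grasp_force: 41.8
```

```bash
python3 -m jog '[{"rotation":[0,0,0],"translation":[-0.5,0,-1],"grip":34},{"rotation":[0,0,0],"translation":[-0.5,0,-1],"grip":34},{"rotation":[0,0,0],"translation":[-0.5,0,-0.5],"grip":62},{"rotation":[0,0,0],"translation":[-0.5,0,0],"grip":62},{"rotation":[0,0,0],"translation":[-0.5,0,0],"grip":62},{"rotation":[0,0,0],"translation":[-0.5,0,0],"grip":62},{"rotation":[0,0,0],"translation":[-0.5,0,0],"grip":62},{"rotation":[0,0,0],"translation":[-0.5,0,20],"grip":62},{"rotation":[0,0,0],"translation":[-0.5,0,60],"grip":62},{"rotation":[0,0,0],"translation":[-30,-15,110],"grip":62},{"rotation":[0,0,0],"translation":[-60,-30,160],"grip":62},{"rotation":[0,0,0],"translation":[-60,-30,160],"grip":62},{"rotation":[0,0,0],"translation":[-60,-30,160],"grip":62}]'
python3 - <<'E'
from h import *
E=ext('wrist'); p,d=imaging.camera('wrist'); C=cloud('wrist',d,E); T=pose(); print(T[:3,3])
m=(C[...,2]>.112)&(C[...,2]<.14)&(np.hypot(C[...,0]-.528,C[...,1]-.072)<.035); P=C[m]
print('head',len(P),cv2.minEnclosingCircle((P[:,:2]*1000).astype(np.float32)),np.percentile(P[:,2],[5,50,95]))
A=np.c_[P[:,:2],np.ones(len(P))]; print(np.linalg.lstsq(A,P[:,2],rcond=None)[0])
print(readout.get_obs()['grasp_force'])
E=ext('side'); p,d=imaging.camera('side'); C=cloud('side',d,E)
hsv=cv2.cvtColor(p,cv2.COLOR_RGB2HSV)
m=(C[...,2]>.16)&(abs(C[...,0]-.53)<.1)&(C[...,1]>.12)&(C[...,1]<.26)&(hsv[...,0]>20)&(hsv[...,0]<35); P=C[m]
c=P.mean(0); w,v=np.linalg.eigh(np.cov((P-c).T)); print('lid',m.sum(),c.round(3),v[:,0].round(3),P.min(0).round(3),P.max(0).round(3))
E
```

```text
time: 9.8
ee_pos: [0.4678, 0.0417, 0.2575]
tcp_rot: [179.9, -0.3, 29.7]
wrist_force: [0.3, 0.5, -0.4]
opening: 0.0619
grasp_force: 0.0
[0.46813391 0.04198576 0.25525192]
head 1717 ((527.9854736328125, 71.98236083984375), 21.9304141998291) [0.11801615 0.11918766 0.12038954]
[0.00079448 0.0009509  0.11870745]
0.0
lid 710 [0.529 0.17  0.211] [ 0.005 -0.978  0.209] [0.444 0.155 0.16 ] [0.605 0.192 0.282]
```

The stopper is seated: head top at z 0.119, level, centred on the neck, grip force 0. The lid is still at about 1.78 rad. Next: go over and behind the lid with fingers shut.

```bash
python3 -m jog '[{"rotation":[0,0,0],"translation":[0,0,45],"grip":20},{"rotation":[0,0,0],"translation":[5,0,90],"grip":0},{"rotation":[0,0,0],"translation":[15,10,130],"grip":0},{"rotation":[0,0,0],"translation":[30,50,140],"grip":0},{"rotation":[0,0,0],"translation":[45,95,140],"grip":0},{"rotation":[0,0,0],"translation":[60,140,140],"grip":0},{"rotation":[0,0,0],"translation":[60,185,140],"grip":0},{"rotation":[0,0,0],"translation":[60,230,140],"grip":0},{"rotation":[0,0,0],"translation":[60,230,100],"grip":0},{"rotation":[0,0,0],"translation":[60,230,55],"grip":0},{"rotation":[0,0,0],"translation":[60,230,10],"grip":0},{"rotation":[0,0,0],"translation":[60,230,0],"grip":0},{"rotation":[0,0,0],"translation":[60,230,0],"grip":0}]' 40
```

```text
time: 11.2
ee_pos: [0.5271, 0.272, 0.252]
tcp_rot: [-180.0, 0.3, 29.8]
wrist_force: [-0.3, -0.3, 0.9]
opening: 0.0003
grasp_force: 0.0
```

```bash
python3 -m jog '[{"rotation":[0,0,0],"translation":[0,-20,1],"grip":0},{"rotation":[0,0,0],"translation":[0,-40,1],"grip":0},{"rotation":[0,0,0],"translation":[0,-48,1],"grip":0},{"rotation":[0,0,0],"translation":[0,-56,1],"grip":0},{"rotation":[0,0,0],"translation":[0,-64,1],"grip":0},{"rotation":[0,0,0],"translation":[0,-72,1],"grip":0},{"rotation":[0,0,0],"translation":[0,-80,1],"grip":0},{"rotation":[0,0,0],"translation":[0,-88,1],"grip":0},{"rotation":[0,0,0],"translation":[0,-96,1],"grip":0},{"rotation":[0,0,0],"translation":[0,-104,1],"grip":0},{"rotation":[0,0,0],"translation":[0,-112,1],"grip":0}]'
python3 - <<'E'
from h import *
E=ext('side'); p,d=imaging.camera('side'); C=cloud('side',d,E)
hsv=cv2.cvtColor(p,cv2.COLOR_RGB2HSV)
m=(C[...,2]>.16)&(abs(C[...,0]-.53)<.09)&(C[...,1]>.05)&(C[...,1]<.26)&(hsv[...,0]>20)&(hsv[...,0]<35); P=C[m]
c=P.mean(0); w,v=np.linalg.eigh(np.cov((P-c).T)); print('lid',m.sum(),c.round(3),v[:,0].round(3),P.min(0).round(3),P.max(0).round(3))
cv2.imwrite('pics/s2.png',cv2.resize(p[60:260,130:400,::-1],(800,592)))
E
```

```text
time: 12.3
ee_pos: [0.5294, 0.1604, 0.2612]
tcp_rot: [179.8, -0.6, 29.8]
wrist_force: [-0.7, -1.1, 22.4]
opening: 0.0001
grasp_force: 9.3
lid 2018 [0.521 0.135 0.3  ] [-0.02   0.997  0.071] [0.44  0.082 0.16 ] [0.604 0.192 0.668]
```

View pics/s2.png

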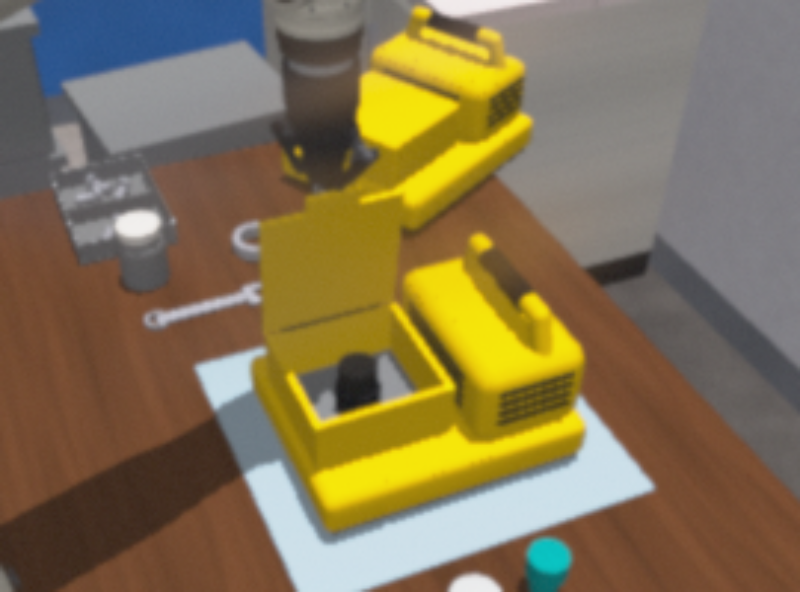

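The lid is about upright, and the tab at (350,195) bears against the gripper's knuckles with 22 N. Raising to relieve that.

```bash
python3 -m jog '[{"rotation":[0,0,0],"translation":[0,0,10],"grip":0},{"rotation":[0,0,0],"translation":[0,0,20],"grip":0},{"rotation":[0,0,0],"translation":[0,0,24],"grip":0},{"rotation":[0,0,0],"translation":[0,0,24],"grip":0}]'
```

```text
time: 12.75
ee_pos: [0.528, 0.1604, 0.2798]
tcp_rot: [180.0, -0.0, 29.8]
wrist_force: [0.0, -0.2, 0.5]
opening: -0.0001
grasp_force: 0.0
```

```bash
python3 -m jog '[{"rotation":[0,0,0],"translation":[0,-8,-2],"grip":0},{"rotation":[0,0,0],"translation":[0,-16,-4],"grip":0},{"rotation":[0,0,0],"translation":[0,-23,-7],"grip":0},{"rotation":[0,0,0],"translation":[0,-32,-10],"grip":0},{"rotation":[0,0,0],"translation":[0,-42,-13],"grip":0},{"rotation":[0,0,0],"translation":[0,-51,-16],"grip":0},{"rotation":[0,0,0],"translation":[0,-60,-20],"grip":0},{"rotation":[0,0,0],"translation":[0,-68,-25],"grip":0},{"rotation":[0,0,0],"translation":[0,-76,-30],"grip":0},{"rotation":[0,0,0],"translation":[0,-84,-36],"grip":0},{"rotation":[0,0,0],"translation":[0,-92,-42],"grip":0}]'
python3 - <<'E'
from h import *
for n in ('side','top'):
    E=ext(n); p,d=imaging.camera(n); C=cloud(n,d,E); hsv=cv2.cvtColor(p,cv2.COLOR_RGB2HSV)
    m=(C[...,2]>.14)&(C[...,2]<.32)&(abs(C[...,0]-.53)<.075)&(C[...,1]>-.05)&(C[...,1]<.2)&(hsv[...,0]>20)&(hsv[...,0]<35); P=C[m]
    c=P.mean(0); w,v=np.linalg.eigh(np.cov((P-c).T)); print('lid',m.sum(),c.round(3),v[:,0].round(3),P.min(0).round(3),P.max(0).round(3))
E
```

```text
time: 13.85
ee_pos: [0.5277, 0.0674, 0.2366]
tcp_rot: [180.0, 0.0, 29.8]
wrist_force: [-0.1, 1.5, -0.5]
opening: -0.0
grasp_force: 0.6
lid 336 [0.526 0.066 0.218] [-0.003  0.746  0.665] [0.455 0.028 0.14 ] [0.604 0.137 0.262]<stdin>:5: RuntimeWarning: Mean of empty slice.
  ret = um.true_divide(
  avg = a.mean(axis, **keepdims_kw)
<stdin>:5: RuntimeWarning: Degrees of freedom <= 0 for slice
  c *= np.true_divide(1, fact)
  c *= np.true_divide(1, fact)
Traceback (most recent call last):
numpy.linalg.LinAlgError: Eigenvalues did not converge
```

Lid at about 48°, following the plan. Continuing down.

```bash
python3 -m jog '[{"rotation":[0,0,0],"translation":[0,-7,-7],"grip":0},{"rotation":[0,0,0],"translation":[0,-14,-14],"grip":0},{"rotation":[0,0,0],"translation":[0,-20,-22],"grip":0},{"rotation":[0,0,0],"translation":[0,-26,-30],"grip":0},{"rotation":[0,0,0],"translation":[0,-30,-38],"grip":0},{"rotation":[0,0,0],"translation":[0,-34,-46],"grip":0},{"rotation":[0,0,0],"translation":[0,-38,-54],"grip":0},{"rotation":[0,0,0],"translation":[0,-41,-62],"grip":0},{"rotation":[0,0,0],"translation":[0,-44,-70],"grip":0},{"rotation":[0,0,0],"translation":[0,-47,-78],"grip":0},{"rotation":[0,0,0],"translation":[0,-47,-85],"grip":0},{"rotation":[0,0,0],"translation":[0,-47,-91],"grip":0},{"rotation":[0,0,0],"translation":[0,-47,-96],"grip":0},{"rotation":[0,0,0],"translation":[0,-47,-100],"grip":0},{"rotation":[0,0,0],"translation":[0,-47,-102],"grip":0},{"rotation":[0,0,0],"translation":[0,-47,-103],"grip":0},{"rotation":[0,0,0],"translation":[0,-47,-103],"grip":0}]'
```

```text
time: 15.65
ee_pos: [0.5277, 0.0212, 0.1345]
tcp_rot: [180.0, -0.0, 29.8]
wrist_force: [-1.2, 0.1, 2.8]
opening: -0.0
grasp_force: 1.4
```

Pressing in small steps to make sure it bottoms out, then lifting away.

```bash
python3 -m jog '[{"rotation":[0,0,0],"translation":[0,0,-1],"grip":0},{"rotation":[0,0,0],"translation":[0,0,-1.5],"grip":0},{"rotation":[0,0,0],"translation":[0,0,-2],"grip":0},{"rotation":[0,0,0],"translation":[0,0,-2],"grip":0},{"rotation":[0,0,0],"translation":[0,0,-2],"grip":0}]'
```

```text
time: 16.15
ee_pos: [0.5278, 0.0212, 0.1344]
tcp_rot: [180.0, -0.1, 29.8]
wrist_force: [-7.3, 0.1, 16.0]
opening: 0.0
grasp_force: 7.9
```

```bash
python3 -m jog '[{"rotation":[0,0,0],"translation":[0,0,5],"grip":0},{"rotation":[0,0,0],"translation":[0,0,40],"grip":0},{"rotation":[0,0,0],"translation":[-30,-20,85],"grip":0},{"rotation":[0,0,0],"translation":[-70,-60,120],"grip":0},{"rotation":[0,0,0],"translation":[-100,-100,140],"grip":0},{"rotation":[0,0,0],"translation":[-100,-140,140],"grip":0},{"rotation":[0,0,0],"translation":[-100,-140,140],"grip":0},{"rotation":[0,0,0],"translation":[-100,-140,140],"grip":0},{"rotation":[0,0,0],"translation":[-100,-140,140],"grip":0}]'
python3 - <<'E'
from h import *
for n in ('wrist','side'):
    E=ext(n); p,d=imaging.camera(n); C=cloud(n,d,E); hsv=cv2.cvtColor(p,cv2.COLOR_RGB2HSV)
    m=(C[...,2]>.1)&(C[...,2]<.16)&(abs(C[...,0]-.528)<.07)&(abs(C[...,1]-.072)<.07)&(hsv[...,0]>20)&(hsv[...,0]<35); P=C[m]
    if len(P)>20:
        c=P.mean(0); print(n,m.sum(),c.round(4),np.linalg.lstsq(np.c_[P[:,:2],np.ones(len(P))],P[:,2],rcond=None)[0].round(4))
cv2.imwrite('pics/s3.png',cv2.resize(p[60:,60:,::-1],(800,573)))
E
```

```text
time: 17.05
ee_pos: [0.428, -0.1185, 0.2717]
tcp_rot: [-180.0, 0.0, 29.7]
wrist_force: [-0.0, 0.4, 0.0]
opening: 0.0002
grasp_force: 0.0
wrist 8371 [0.4859 0.05   0.1337] [0.0002 0.0004 0.1336]
side 555 [0.544  0.0497 0.1334] [0.0003 0.0021 0.1331]
```

View pics/s3.png

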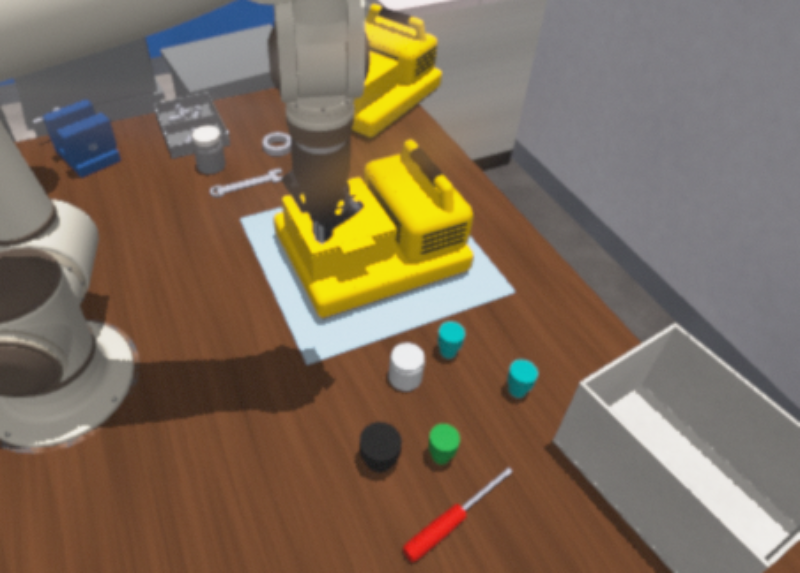

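The lid at (350,225) is flat and shut: slope below 0.002, top face at z 0.1335. The bystanders are in place and the arm is clear of everything.

```bash
python3 -c "
from workcell import bot; print(bot.job_done())"
```

```text
the job is handed in; nothing more can be done
None
```

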